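# Find the display board that rocks and slide it to the rail

### The arm

A 6-joint arm with a two-finger parallel gripper is mounted at the origin on a cart in front of the work surface, level with it; the furniture and walls round the work are solid. World frame = base frame: x ahead of the robot, y to its left, z up, the work surface at z = 0. Lengths are in mm, angles in rad, forces in N, time in s.
With the tool pointing down it reaches from about 350 to 975 mm from the base axis. Payload 7.1 kg.
Tool frame: the origin (TCP) lies at the very end of the fingers, on their centre line; the grasp point (between the pads) lies ctrl.hold_point_z behind it (ctrl.hold_point_z is the distance from the TCP to the grasp point, in mm); z points along the fingers, y is the line along which they close (so a half turn about z gives the same grasp; the last joint's range is limited). The gripper opens to 88 mm and grips with 3 to 60 N. Pads are 20 mm wide; open, the fingers measure 115 mm over their backs; the gripper's body (75 mm by 178 mm) begins 61 mm behind the grasp point.
Start: joints at [-1.128, 0.423, 1.63, -0, 1.089, -0.019], TCP at [278.489, -559.507, 222.675] pointing down, gripper open.
Joint ranges: [-3, 3], [-0.9, 2.11], [0.09, 2.58], [-1.31, 4.45], [0.11, 2.69], [-2.54, 2.54]. Speed limits (rad/s): [2.39, 2.39, 3.01, 3.14, 3.14, 3.14].

### API

Orientations are given as a rotation vector (axis times angle).
In Python, from workcell import ctrl gives the robot as it stands. The module is installed in compiled form; this text tells all that it offers.
- The arm moves only by the shell command python3 -m creep 'ROWS'. ROWS is JSON, a list of rows, each an object with "translation": the shift along the tool's x, y, z in mm, a list of three; "angular": the turn, a rotation vector about the tool's x, y, z in rad, a list of three; "jaw": the opening, from 0 (shut) to 1 (fully open). A call has exactly 8 rows; each row is the pose to reach, as a shift and turn from the pose commanded when the call began, along the tool's axes at that moment; what a row does not reach only later rows make up. A row lasts 1/8 s, in which the tool goes at most 62.5 mm and 10.7 degrees, less where a joint would pass 70% of its speed; a pose out of reach is approached as far as the arm can. A call with a gripper value outside its range is refused whole. The fingers move at their own pace and stop on an object; the grip force is fixed at half the most. Time passes only in rows, so rows that repeat a pose let the fingers close, or fill a call up. It gives the time, the measured TCP pose, the force, the opening and the grip force at its end, in the units of the state.
- ctrl.get_obs(): the state, without advancing time (a new reading comes with each control period).
- ctrl.get_image(name): name is "scene" or "top" or "wrist"; returns the picture (480x640x3 uint8, red, green, blue); there is no depth.
- ctrl.camera_info(name): a dict with "camera_matrix" (3x3 intrinsics, pixels), "world_from_camera" (4x4, takes a point from camera to world coordinates). Camera axes: x right, y up, looking along -z (the intrinsics and any distortion apply to the point x, -y, -z); pixel columns grow to the right and rows downward; lengths in mm; the calibration is good to about 2 mm. The wrist camera is an equidistant fisheye: a pixel r from the principal point sees the ray r / f radians off the axis. A picture is of the moment at which its call begins: read the wrist's pose just before it. camera_info takes no time and is no camera call; for the wrist camera it gives the pose at the moment of the call.
- ctrl.close_job(): hands the job in; it is judged then, once.
Trained networks look in the newest picture that a camera, given by its name, has taken for a name from the list of things; names that differ only in an ending like _2 or _b are one class to them, and where a whole thing is asked for, a point or a joint stands for the part that bears it (a point fixed in the world has none). Each returns a list of dicts, best first, with "score" (0 to 1); they miss things now and then, are a little off and sometimes report something else, mostly with a low value. They report only what shows in the picture. A call takes as long as a camera call. They do not tell look-alikes from the thing itself.
- ctrl.look_for(camera, label): "rect" ([left, top, right, bottom] in pixels, round what is visible of it).
The state is a dict: "t": time; "qpos": joint angles; "qvel": joint speeds; "joint_torque": joint torques, N m; "ee_pos": TCP position; "orientation": TCP orientation; "ft_force": force on the tool from outside, world axes, zero at the start; "moment": the same for the moment, N m; "width": finger opening in mm; "grasp_force": force on a finger pad.
Only numpy, scipy, OpenCV 4.12 (cv2) and the standard library are available. Lean on these libraries where they do the work, as an engineer would, in place of code of your own. Each camera call takes 0.05 s, during which the arm holds its last target. There are 200 camera calls.

### The job

One of the three round wooden display boards in front of the low rail rocks. Press lightly on top of each board near its rim to see which one rocks, then push that one gently over the table, without lifting it, straight back until it lies flat against the rail between the rail's ends, and leave the other two where they stand. Handle the boards very gently: no press, push or touch on a board may exceed 25 N, not even for an instant as the finger lands, and do not disturb the things around.

Things in the scene. Friction and masses are not known exactly. Their poses are not given: they have to be found in the camera images.
- board_a: Round wooden display board, 116 mm across, 18 mm high, 0.2 kg, flat on the table; origin: centre of its underside, z up. All three look alike from above; side vertical from 9 to 15 mm above the table, undercut below. Any one of the three has a worn foot 24 mm across: 1 to 4 N down on its top 50 mm from the centre tips it 0.16 rad (pressed place sinks 6 mm). The others' feet are 92 mm wide: they do not tip.
- board_b: Round wooden display board, 116 mm across, 18 mm high, 0.2 kg, flat on the table; origin: centre of its underside, z up. All three look alike from above; side vertical from 9 to 15 mm above the table, undercut below. Any one of the three has a worn foot 24 mm across: 1 to 4 N down on its top 50 mm from the centre tips it 0.16 rad (pressed place sinks 6 mm). The others' feet are 92 mm wide: they do not tip.
- board_c: Round wooden display board, 116 mm across, 18 mm high, 0.2 kg, flat on the table; origin: centre of its underside, z up. All three look alike from above; side vertical from 9 to 15 mm above the table, undercut below. Any one of the three has a worn foot 24 mm across: 1 to 4 N down on its top 50 mm from the centre tips it 0.16 rad (pressed place sinks 6 mm). The others' feet are 92 mm wide: they do not tip.
- rail: Fixed low wooden rail, 480 mm long, 34 mm high. Origin: middle of its near long face, at table level; y along the rail, x square to the face, away from the boards, which stand on the -x side in a row about 145 mm apart. End cheeks at y = -234 and +234 mm, 12 mm thick, reach 47 mm out towards the boards. A board that touches the face has its centre 58 mm from it.
- tin: Round cocoa tin, 68 mm across, 91 mm high, upright to the left of the boards. Origin: centre of its underside. Bystander, not to be disturbed.
- gift: Small wrapped gift cube, 64x64x56 mm, to the right of the rail. Origin: centre of its underside. Bystander, not to be disturbed.
Things that resemble listed ones, but are neither listed nor needed, are in the scene too. Leave any blue or green look-alike of the board_b alone.

How it is judged (in metres and radians):
On the way, in this order (a step that is already met when the one before it is completed fails the run):
1. the rocking board is pressed near its rim and tips under the finger (more than 0.06 rad) (angle between board_b's own z axis and vertical above 0.06 rad and contact force between board_b and the fingers above 0.2 N), for 0.1 s.
2. the rocking board has been pushed back to the rail (gap under 8 mm) (x of board_b in the frame of rail above -0.066 m), for 0.2 s.
At the end, for the whole second after the job is handed in: The rocking board lies flat and still on the table against the rail's face (gap under 8 mm), between the end cheeks; the two steady boards lie flat within 20 mm of where they started (x of board_b in the frame of rail between -0.066 and -0.05 m and y of board_b in the frame of rail between -0.175 and 0.175 m and angle between each of board_a, board_b, board_c's own z axis and vertical below 0.04 rad and height (world z) of each of board_a, board_b, board_c below 0.006 m and linear speed of each of board_a, board_b, board_c below 0.01 m/s and distance of each of board_a, board_c from where it was at the start of the episode below 0.02 m); the robot touches nothing.
It fails at once if a board is pressed or pushed with more than 25 N (contact force between any of board_a, board_b, board_c and the fingers above 25 N or contact force between any of board_a, board_b, board_c and the arm above 25 N or contact force between any of board_a, board_b, board_c and rail above 25 N).
It fails at once if a board is lifted off the table (height (world z) of any of board_a, board_b, board_c above 0.025 m).
It fails at once if a steady board is pushed away (moved more than 30 mm) (distance of any of board_a, board_c from where it was at the start of the episode above 0.03 m).
It fails at once if a bystander is moved more than 20 mm (distance of any of tin, gift from where it was at the start of the episode above 0.02 m).
It also fails if it takes over 61 s, if anything falls off the work surface, if the arm or the gripper's body presses on something with over 40 N, if the wrist force passes 120 N, or if a joint passes its speed limit or range.

## Working session

There is one attempt and no reset: what is moved stays moved. The work goes in short steps, Python scripts to look and compute and a shell command to move; the robot and the scene stay as the last step left them, time stands still between calls to the robot, and variables do not carry over. Pictures are saved under pics/ and viewed, at most 10 in all, crops included, and the job is handed in when it is done.

```bash
mkdir -p pics; python3 - <<'E'
from workcell import ctrl
import cv2,numpy as np
for n in("scene","top"):
    im=ctrl.get_image(n); cv2.imwrite(f"pics/{n}0.png",im[:,:,::-1])
    i=ctrl.camera_info(n); print(n,np.round(i["camera_matrix"],1).tolist(),np.round(i["world_from_camera"],3).tolist(),[k for k in i])
    for l in("board_a","rail","tin","gift"):
        print(l,[(np.round(d["rect"]).tolist(),round(d["score"],2)) for d in ctrl.look_for(n,l)])
print(ctrl.get_obs(),ctrl.hold_point_z)
E
```

```text
scene [[445.3, 0.0, 317.2], [0.0, 445.3, 246.6], [0.0, 0.0, 1.0]] [[-0.643, 0.332, -0.69, -452.101], [-0.765, -0.286, 0.577, 1110.044], [-0.006, 0.899, 0.438, 685.912], [0.0, 0.0, 0.0, 1.0]] ['camera_matrix', 'world_from_camera']
board_a [([196.0, 324.0, 244.0, 352.0], 0.89), ([320.0, 237.0, 352.0, 257.0], 0.82), ([349.0, 226.0, 382.0, 243.0], 0.78)]
rail []
tin []
gift [([369.0, 192.0, 388.0, 213.0], 0.48)]
top [[566.8, 0.0, 324.7], [0.0, 566.8, 234.7], [0.0, 0.0, 1.0]] [[-0.005, 0.996, -0.087, 420.124], [-1.0, -0.005, 0.002, 223.655], [0.001, 0.087, 0.996, 1608.436], [0.0, 0.0, 0.0, 1.0]] ['camera_matrix', 'world_from_camera']
board_a [([122.0, 279.0, 166.0, 320.0], 0.95), ([384.0, 269.0, 428.0, 309.0], 0.84), ([378.0, 204.0, 420.0, 249.0], 0.7), ([272.0, 208.0, 309.0, 250.0], 0.64), ([326.0, 211.0, 364.0, 247.0], 0.55)]
rail [([261.0, 157.0, 433.0, 197.0], 0.83)]
tin [([223.0, 213.0, 254.0, 239.0], 0.98)]
gift [([471.0, 152.0, 502.0, 183.0], 0.57)]
{'t': 0.5, 'qpos': array([-1.12801532e+00,  4.23138816e-01,  1.62995835e+00,  2.51226486e-05,
        1.08859984e+00, -1.90183959e-02]), 'qvel': array([-1.33688643e-03, -9.87824075e-04,  9.77791900e-05,  1.10967679e-03,
        1.19725179e-03, -1.86472781e-03]), 'joint_torque': array([-1.05908992e-03, -5.44150078e+01, -2.73816347e+01,  6.43735193e-02,
        1.76251377e-02, -4.80571043e-05]), 'ee_pos': array([ 278.47030536, -559.47379507,  222.6278394 ]), 'orientation': array([-3.05811790e+00, -7.18922046e-01,  2.91496068e-07]), 'ft_force': array([-0.72530075,  0.44382745, -0.95140262]), 'moment': array([ 0.03387621,  0.0044898 , -0.01257342]), 'grasp_force': 0.0, 'width': 88.27368800513692} 18.700000000000003
```

View pics/top0.png

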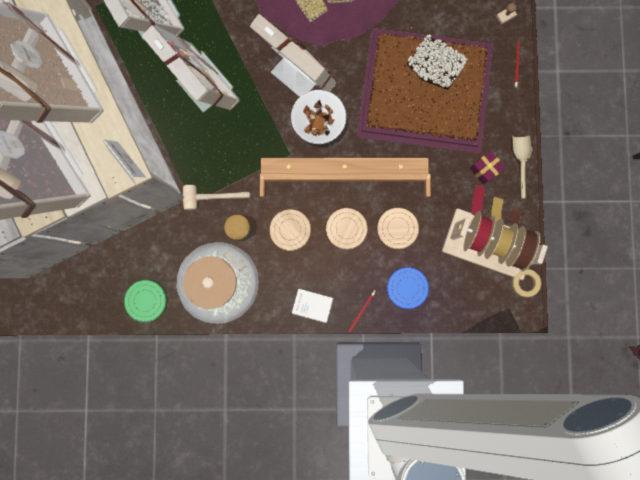

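View pics/scene0.png

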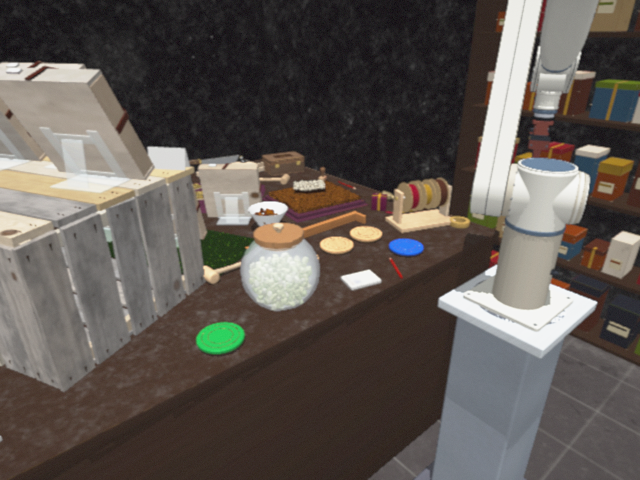

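The top view shows the three wooden boards at (291,230), (347,229) and (398,228), in front of the rail (261–430, 158–195). The look-alikes are the blue disc (408,288) and the green disc (145,300), and the ring (527,283) and jar lid (210,283) are round too. I choose the three wooden discs. Next I'll measure them and check one close crop.

```bash
cat > h.py <<'E'
from workcell import ctrl
import cv2,numpy as np
def unproj(n,uv,z):
    i=ctrl.camera_info(n);K=i["camera_matrix"];T=np.array(i["world_from_camera"])
    d=np.linalg.inv(K)@np.array([uv[0],uv[1],1.]); d=T[:3,:3]@(d*[1,-1,-1]); o=T[:3,3]
    return o+d*(z-o[2])/d[2]
E
python3 - <<'E'
from h import *
im=cv2.imread("pics/top0.png")
c=cv2.resize(im[145:260,215:510],None,fx=2.7,fy=2.7,interpolation=cv2.INTER_CUBIC); cv2.imwrite("pics/crop1.png",c)
hsv=cv2.cvtColor(im,cv2.COLOR_BGR2HSV)
m=((hsv[...,2]>130)&(hsv[...,0]<25)).astype(np.uint8); m[:203]=0;m[255:]=0;m[:,:262]=0;m[:,425:]=0
for k in cv2.findContours(m,0,2)[0]:
    if cv2.contourArea(k)>300:
        e=cv2.fitEllipse(cv2.convexHull(k)); p=unproj("top",e[0],15); print(np.round(e[0],1),np.round(e[1],1),p.round(1))
for uv,z in [((261,181),0),((429,181),0),((261,174),34),((428,173),34),((262,158),34),((428,158),34),((262,195),17),((429,195),17),((236,227),91),((487,166),56)]: print(uv,unproj("top",uv,z).round(0))
E
```

```text
[289.7 229.5] [41.5 41.9] [574.4 319.2  15. ]
[397.6 227.9] [41.5 41.9] [577.3  14.4  15. ]
[346.3 228.2] [41.5 42. ] [577.2 159.4  15. ]
(261, 181) [716. 403.   0.]
(429, 181) [714. -80.   0.]
(261, 174) [730. 399.  34.]
(428, 173) [730. -71.  34.]
(262, 158) [776. 396.  34.]
(428, 158) [773. -72.  34.]
(262, 195) [673. 398.  17.]
(429, 195) [670. -76.  17.]
(236, 227) [575. 459.  91.]
(487, 166) [ 745. -232.   56.]
```

View pics/crop1.png

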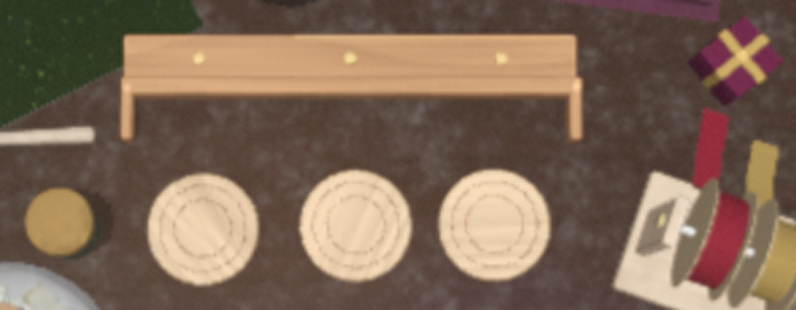

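The crop confirms three wooden boards: L (574,319), M (577,159) and R (577,14). The rail face is at x≈716, spanning y −77 to 403. I'll start with board R and press its near rim with the jaw closed.

```bash
python3 -m creep '[{"translation":[47,-40,0],"angular":[0,0,0.06],"jaw":0},{"translation":[94,-79,0],"angular":[0,0,0.12],"jaw":0},{"translation":[141,-119,0],"angular":[0,0,0.18],"jaw":0},{"translation":[188,-159,0],"angular":[0,0,0.24],"jaw":0},{"translation":[235,-198,0],"angular":[0,0,0.30],"jaw":0},{"translation":[282,-238,0],"angular":[0,0,0.36],"jaw":0},{"translation":[329,-277,0],"angular":[0,0,0.42],"jaw":0},{"translation":[376,-317,0],"angular":[0,0,0.461],"jaw":0}]'
```

```text
t: 1.5
ee_pos: [474.6, -106.4, 223.1]
orientation: [3.141, -0.001, 0.002]
ft_force: [0.2, -0.0, -1.7]
width: 11.2
grasp_force: 0.0
```

```bash
python3 -m creep '[{"translation":[25,-55,10],"angular":[0,0,0],"jaw":0},{"translation":[53,-107,30],"angular":[0,0,0],"jaw":0},{"translation":[53,-122,80],"angular":[0,0,0],"jaw":0},{"translation":[53,-122,135],"angular":[0,0,0],"jaw":0},{"translation":[53,-122,175],"angular":[0,0,0],"jaw":0},{"translation":[53,-122,193],"angular":[0,0,0],"jaw":0},{"translation":[53,-122,198],"angular":[0,0,0],"jaw":0},{"translation":[53,-122,200],"angular":[0,0,0],"jaw":0}]'
```

```text
t: 2.5
ee_pos: [527.7, 13.7, 23.6]
orientation: [3.142, 0.001, 0.003]
ft_force: [0.5, 0.4, -1.5]
width: 0.3
grasp_force: 0.0
```

```bash
python3 - <<'E'
from h import *
cv2.imwrite("pics/w1.png",ctrl.get_image("wrist")[:,:,::-1]); o=ctrl.get_obs(); print(o["ee_pos"],o["ft_force"],o["width"])
E
```

```text
[527.74228762  13.75817589  23.66007921] [-0.72997011  1.1590867   1.78032698] 0.4464306724759887
```

View pics/w1.png

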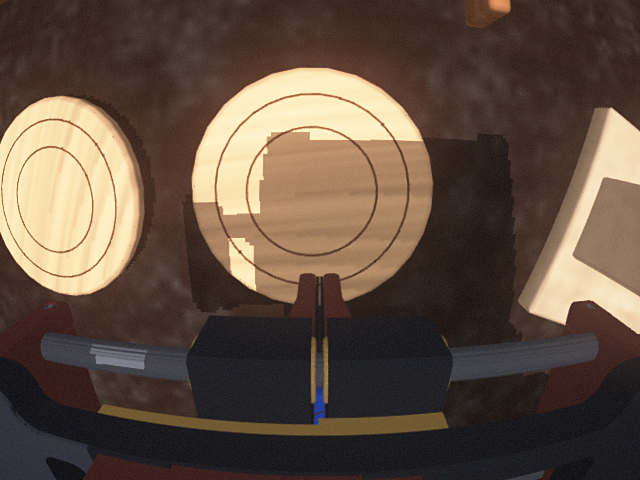

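The wrist view shows the closed fingertips at (320,280), over the near rim of board R, whose centre is at (312,190). I'll press gently.

```bash
python3 -m creep '[{"translation":[0,0,1.5],"angular":[0,0,0],"jaw":0},{"translation":[0,0,3],"angular":[0,0,0],"jaw":0},{"translation":[0,0,4],"angular":[0,0,0],"jaw":0},{"translation":[0,0,4.5],"angular":[0,0,0],"jaw":0},{"translation":[0,0,5],"angular":[0,0,0],"jaw":0},{"translation":[0,0,5.4],"angular":[0,0,0],"jaw":0},{"translation":[0,0,5.7],"angular":[0,0,0],"jaw":0},{"translation":[0,0,6],"angular":[0,0,0],"jaw":0}]'
```

```text
t: 3.55
ee_pos: [526.8, 13.9, 18.1]
orientation: [3.142, 0.001, 0.0]
ft_force: [-5.6, -1.0, 22.9]
width: 0.7
grasp_force: 11.2
```

Board R resisted with 23 N at z=18.1, so it is steady. I'll retreat at once and move to M with softer steps.

```bash
python3 -m creep '[{"translation":[0,0,-4],"angular":[0,0,0],"jaw":0},{"translation":[0,0,-25],"angular":[0,0,0],"jaw":0},{"translation":[0,-40,-30],"angular":[0,0,0],"jaw":0},{"translation":[0,-90,-30],"angular":[0,0,0],"jaw":0},{"translation":[0,-130,-25],"angular":[0,0,0],"jaw":0},{"translation":[0,-146,-10],"angular":[0,0,0],"jaw":0},{"translation":[0,-146,-5],"angular":[0,0,0],"jaw":0},{"translation":[0,-146,-4],"angular":[0,0,0],"jaw":0}]'
```

```text
t: 4.55
ee_pos: [526.0, 158.7, 19.8]
orientation: [3.141, 0.0, -0.003]
ft_force: [0.1, 0.7, -0.2]
width: 0.1
grasp_force: 0.0
```

```bash
python3 -m creep '[{"translation":[0,0,0.6],"angular":[0,0,0],"jaw":0},{"translation":[0,0,1.2],"angular":[0,0,0],"jaw":0},{"translation":[0,0,1.6],"angular":[0,0,0],"jaw":0},{"translation":[0,0,2.0],"angular":[0,0,0],"jaw":0},{"translation":[0,0,2.4],"angular":[0,0,0],"jaw":0},{"translation":[0,0,2.8],"angular":[0,0,0],"jaw":0},{"translation":[0,0,3.1],"angular":[0,0,0],"jaw":0},{"translation":[0,0,3.2],"angular":[0,0,0],"jaw":0}]'
```

```text
t: 5.55
ee_pos: [526.7, 159.9, 18.3]
orientation: [3.142, 0.002, 0.0]
ft_force: [-2.5, -1.2, 11.2]
width: 0.5
grasp_force: 5.4
```

M holds 11 N without sinking, so it is steady too. That leaves L.

```bash
python3 -m creep '[{"translation":[0,0,-4],"angular":[0,0,0],"jaw":0},{"translation":[0,0,-25],"angular":[0,0,0],"jaw":0},{"translation":[-1,-40,-30],"angular":[0,0,0],"jaw":0},{"translation":[-2,-90,-30],"angular":[0,0,0],"jaw":0},{"translation":[-2,-140,-25],"angular":[0,0,0],"jaw":0},{"translation":[-2,-159,-10],"angular":[0,0,0],"jaw":0},{"translation":[-2,-159,-5],"angular":[0,0,0],"jaw":0},{"translation":[-2,-159,-4],"angular":[0,0,0],"jaw":0}]'
```

```text
t: 6.55
ee_pos: [523.7, 317.1, 20.5]
orientation: [3.14, 0.0, -0.003]
ft_force: [-0.1, -0.0, 1.0]
width: 0.3
grasp_force: 0.0
```

```bash
python3 -m creep '[{"translation":[0,0,1],"angular":[0,0,0],"jaw":0},{"translation":[0,0,2],"angular":[0,0,0],"jaw":0},{"translation":[0,0,2.4],"angular":[0,0,0],"jaw":0},{"translation":[0,0,2.8],"angular":[0,0,0],"jaw":0},{"translation":[0,0,3.2],"angular":[0,0,0],"jaw":0},{"translation":[0,0,3.6],"angular":[0,0,0],"jaw":0},{"translation":[0,0,4],"angular":[0,0,0],"jaw":0},{"translation":[0,0,4.1],"angular":[0,0,0],"jaw":0}]'
```

```text
t: 7.55
ee_pos: [524.3, 318.8, 17.3]
orientation: [3.141, 0.001, -0.001]
ft_force: [-1.6, -0.4, 2.4]
width: 0.3
grasp_force: 0.7
```

L yields. I'll press on to about 4 mm of sink and hold.

```bash
python3 -m creep '[{"translation":[0,0,0.5],"angular":[0,0,0],"jaw":0},{"translation":[0,0,1],"angular":[0,0,0],"jaw":0},{"translation":[0,0,1.6],"angular":[0,0,0],"jaw":0},{"translation":[0,0,2.2],"angular":[0,0,0],"jaw":0},{"translation":[0,0,2.8],"angular":[0,0,0],"jaw":0},{"translation":[0,0,3.4],"angular":[0,0,0],"jaw":0},{"translation":[0,0,3.8],"angular":[0,0,0],"jaw":0},{"translation":[0,0,3.8],"angular":[0,0,0],"jaw":0}]'
```

```text
t: 8.55
ee_pos: [524.1, 318.8, 13.8]
orientation: [3.141, 0.001, -0.001]
ft_force: [-5.0, -0.6, 4.9]
width: 0.5
grasp_force: 3.2
```

L sank 4 mm at about 5 N, so L is the rocking board. The jar sits close to the gripper body on this side, so I'll lift, move sideways, turn the tool 90° clear of the jar, then come behind the board with the jaw closed.

```bash
python3 -m creep '[{"translation":[0,0,-1.5],"angular":[0,0,0],"jaw":0},{"translation":[0,0,-3.5],"angular":[0,0,0],"jaw":0},{"translation":[0,0,-7],"angular":[0,0,0],"jaw":0},{"translation":[0,5,-30],"angular":[0,0,0],"jaw":0},{"translation":[0,40,-60],"angular":[0,0,0],"jaw":0},{"translation":[0,80,-60],"angular":[0,0,0],"jaw":0},{"translation":[0,100,-60],"angular":[0,0,-0.08],"jaw":0},{"translation":[0,100,-60],"angular":[0,0,-0.08],"jaw":0}]'; python3 -m creep '[{"translation":[-10,0,0],"angular":[0,0,-0.186],"jaw":0},{"translation":[-20,0,0],"angular":[0,0,-0.372],"jaw":0},{"translation":[-30,0,0],"angular":[0,0,-0.558],"jaw":0},{"translation":[-40,0,0],"angular":[0,0,-0.744],"jaw":0},{"translation":[-45,0,0],"angular":[0,0,-0.930],"jaw":0},{"translation":[-45,0,0],"angular":[0,0,-1.116],"jaw":0},{"translation":[-45,0,0],"angular":[0,0,-1.302],"jaw":0},{"translation":[-45,0,0],"angular":[0,0,-1.488],"jaw":0}]'; python3 - <<'E'
from h import *
im=ctrl.get_image("top"); cv2.imwrite("pics/top2.png",im[:,:,::-1]); o=ctrl.get_obs(); print(o["t"],o["ee_pos"],o["orientation"])
cv2.imwrite("pics/top2c.png",cv2.resize(im[145:325,160:460,::-1],None,fx=2.6,fy=2.6))
E
```

```text
t: 9.55
ee_pos: [524.8, 217.8, 73.8]
orientation: [-3.139, -0.123, -0.0]
ft_force: [0.8, -0.2, -0.6]
width: 0.5
grasp_force: 0.0
t: 10.55
ee_pos: [480.1, 216.4, 73.6]
orientation: [2.218, 2.225, 0.001]
ft_force: [-0.0, -0.4, -0.4]
width: 0.5
grasp_force: 0.0
10.6 [480.03814414 216.38231461  73.60682534] [2.20939104e+00 2.23319041e+00 9.94438985e-04]
```

View pics/top2c.png

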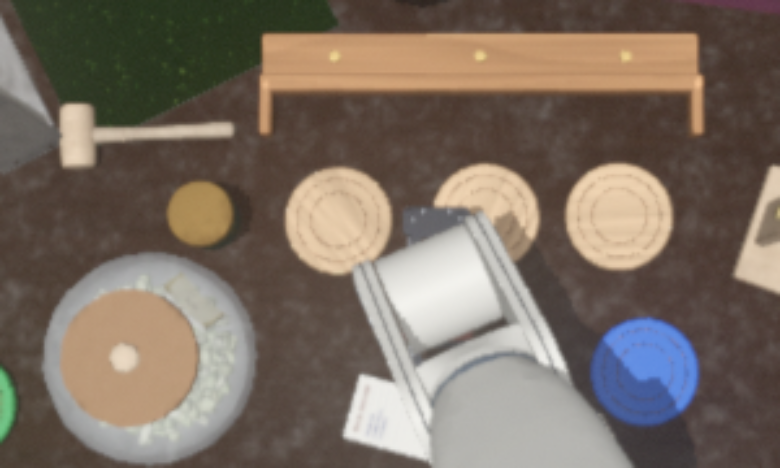

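The scene is undisturbed: board L is still at crop (338,220), and the tool is behind the row. I'll move behind L and lower.

```bash
python3 -m creep '[{"translation":[40,0,0],"angular":[0,0,0],"jaw":0},{"translation":[80,0,0],"angular":[0,0,0],"jaw":0},{"translation":[103,0,10],"angular":[0,0,0],"jaw":0},{"translation":[103,0,35],"angular":[0,0,0],"jaw":0},{"translation":[103,0,55],"angular":[0,0,0],"jaw":0},{"translation":[103,0,64],"angular":[0,0,0],"jaw":0},{"translation":[103,0,66],"angular":[0,0,0],"jaw":0},{"translation":[103,0,66],"angular":[0,0,0],"jaw":0}]'; python3 - <<'E'
from h import *
i=ctrl.camera_info("wrist"); im=ctrl.get_image("wrist")[:,:,::-1].copy(); cv2.imwrite("pics/w2.png",im)
o=ctrl.get_obs(); print(o["t"],o["ee_pos"],o["orientation"])
K=np.array(i["camera_matrix"]);T=np.array(i["world_from_camera"]);print(T.round(2).tolist())
np.savez("w2.npz",K=K,T=T)
ds=ctrl.look_for("wrist","board_b")
print([(np.round(d["rect"]).tolist(),round(d["score"],2)) for d in ds])
E
```

```text
t: 11.6
ee_pos: [480.4, 318.2, 7.9]
orientation: [2.224, 2.218, 0.001]
ft_force: [0.1, 0.8, -0.2]
width: 0.8
grasp_force: 0.0
11.65 [480.44687828 318.25477927   8.12575878] [2.22415147e+00 2.21843227e+00 1.45827392e-03]
[[1.0, 0.0, -0.0, 480.48], [-0.0, 0.96, 0.27, 393.36], [0.0, -0.27, 0.96, 170.24], [0.0, 0.0, 0.0, 1.0]]
[([393.0, 171.0, 594.0, 382.0], 0.87)]
```

View pics/w2.png

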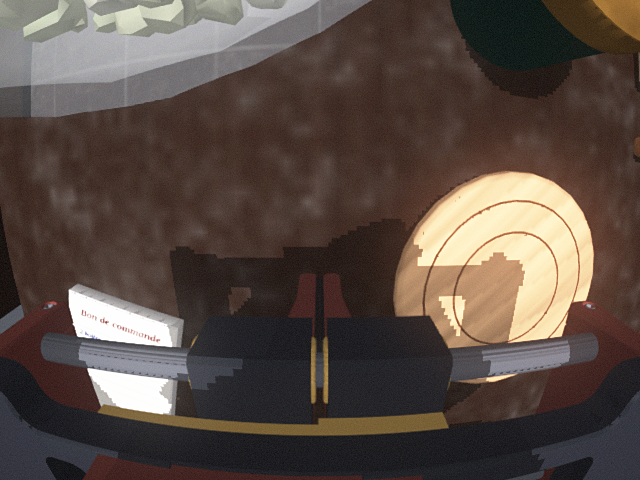

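The wrist view shows the board right of the fingers (x>393), with its upper edge at (512,171) and right edge at (594,250). I'll fit its centre with the known radius.

```bash
python3 - <<'E'
import numpy as np,cv2
from scipy.optimize import least_squares
d=np.load("w2.npz");K,T=d["K"],d["T"]
im=cv2.imread("pics/w2.png");h=cv2.cvtColor(im,cv2.COLOR_BGR2HSV)
m=((h[...,2]>110)&(h[...,0]<25)&(h[...,1]<180)).astype(np.uint8);m[:,:385]=0;m[:165]=0;m[300:]=0;m[:,600:]=0
m=cv2.morphologyEx(m,cv2.MORPH_OPEN,np.ones((5,5)))
k=max(cv2.findContours(m,0,1)[0],key=cv2.contourArea);k=cv2.convexHull(k)[:,0].astype(float)
k=k[(k[:,1]<290)]
p=[]
for u,v in k:
    x,y=(u-K[0,2])/K[0,0],(v-K[1,2])/K[1,1];r=np.hypot(x,y)
    c=np.array([np.sin(r)*x/r,-np.sin(r)*y/r,-np.cos(r)]);w=T[:3,:3]@c
    p.append((T[:3,3]+w*(16-T[2,3])/w[2])[:2])
p=np.array(p)
s=least_squares(lambda c:np.hypot(*(p-c).T)-58,[574,319],loss="soft_l1");print(s.x,len(p),np.abs(s.fun).mean(),K.round(1).tolist())
s=least_squares(lambda c:np.hypot(*(p-c[:2]).T)-c[2],[574,319,58],loss="soft_l1");print(s.x)
E
```

```text
[572.53759143 324.27093424] 35 0.4457720925819611 [[371.6, 0.0, 319.1], [0.0, 371.6, 237.6], [0.0, 0.0, 1.0]]
[572.68672878 323.18340804  58.84512013]
```

```bash
python3 -m creep '[{"translation":[4,5,0],"angular":[0,0,0],"jaw":0},{"translation":[4,12,0],"angular":[0,0,0],"jaw":0},{"translation":[4,16,0],"angular":[0,0,0],"jaw":0},{"translation":[4,18,0],"angular":[0,0,0],"jaw":0},{"translation":[4,20,0],"angular":[0,0,0],"jaw":0},{"translation":[4,22,0],"angular":[0,0,0],"jaw":0},{"translation":[4,24,0],"angular":[0,0,0],"jaw":0},{"translation":[4,26,0],"angular":[0,0,0],"jaw":0}]'; python3 -m creep '[{"translation":[0,2,0],"angular":[0,0,0],"jaw":0},{"translation":[0,4,0],"angular":[0,0,0],"jaw":0},{"translation":[0,6,0],"angular":[0,0,0],"jaw":0},{"translation":[0,8,0],"angular":[0,0,0],"jaw":0},{"translation":[0,11,0],"angular":[0,0,0],"jaw":0},{"translation":[0,14,0],"angular":[0,0,0],"jaw":0},{"translation":[0,17,0],"angular":[0,0,0],"jaw":0},{"translation":[0,20,0],"angular":[0,0,0],"jaw":0}]';  python3 - <<'E'
from h import *
im=ctrl.get_image("top")[:,:,::-1].copy(); cv2.imwrite("pics/top3.png",im)
cv2.imwrite("pics/top3c.png",cv2.resize(im[145:265,210:390],None,fx=4,fy=4,interpolation=cv2.INTER_CUBIC))
print([(np.round(d["rect"]).tolist(),round(d["score"],2)) for d in ctrl.look_for("top","board_b")])
E
```

```text
t: 12.7
ee_pos: [506.1, 322.2, 7.6]
orientation: [-2.224, -2.219, 0.0]
ft_force: [-0.6, 0.2, 0.8]
width: -0.1
grasp_force: 0.2
t: 13.7
ee_pos: [526.2, 322.1, 7.6]
orientation: [2.224, 2.219, 0.0]
ft_force: [-1.4, -0.5, 0.7]
width: 0.6
grasp_force: 0.7
[([385.0, 268.0, 428.0, 308.0], 0.96), ([270.0, 201.0, 311.0, 225.0], 0.82), ([122.0, 278.0, 164.0, 319.0], 0.73), ([377.0, 204.0, 418.0, 248.0], 0.72)]
```

View pics/top3c.png

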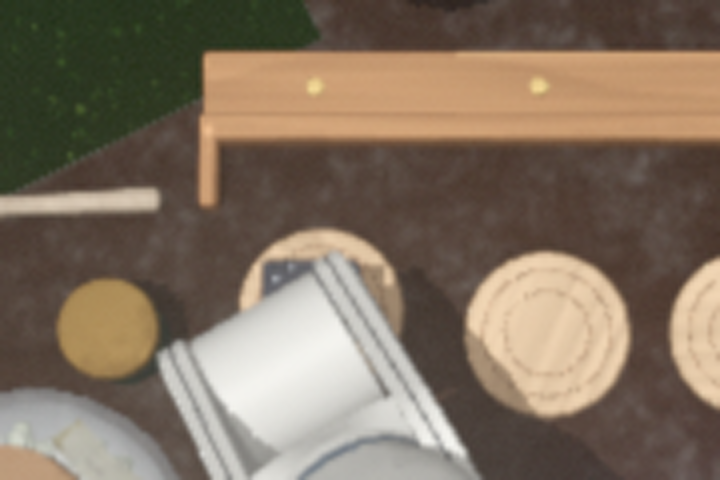

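The board has moved back about 18 mm and stays straight (crop columns 240–403, front edge at row 229). I'll continue the push.

```bash
python3 -m creep '[{"translation":[0,3,0],"angular":[0,0,0],"jaw":0},{"translation":[0,6,0],"angular":[0,0,0],"jaw":0},{"translation":[0,9,0],"angular":[0,0,0],"jaw":0},{"translation":[0,12,0],"angular":[0,0,0],"jaw":0},{"translation":[0,15,0],"angular":[0,0,0],"jaw":0},{"translation":[0,18,0],"angular":[0,0,0],"jaw":0},{"translation":[0,21,0],"angular":[0,0,0],"jaw":0},{"translation":[0,24,0],"angular":[0,0,0],"jaw":0}]'; python3 -m creep '[{"translation":[0,3,0],"angular":[0,0,0],"jaw":0},{"translation":[0,6,0],"angular":[0,0,0],"jaw":0},{"translation":[0,9,0],"angular":[0,0,0],"jaw":0},{"translation":[0,12,0],"angular":[0,0,0],"jaw":0},{"translation":[0,15,0],"angular":[0,0,0],"jaw":0},{"translation":[0,18,0],"angular":[0,0,0],"jaw":0},{"translation":[0,21,0],"angular":[0,0,0],"jaw":0},{"translation":[0,24,0],"angular":[0,0,0],"jaw":0}]';  python3 - <<'E'
from h import *
im=ctrl.get_image("top")[:,:,::-1].copy(); cv2.imwrite("pics/top4.png",im)
cv2.imwrite("pics/top4c.png",cv2.resize(im[145:265,210:390],None,fx=4,fy=4,interpolation=cv2.INTER_CUBIC))
E
```

```text
t: 14.8
ee_pos: [550.2, 322.1, 7.6]
orientation: [-2.224, -2.219, 0.0]
ft_force: [-1.8, 1.0, -0.1]
width: 0.5
grasp_force: 0.7
t: 15.8
ee_pos: [574.2, 322.0, 7.6]
orientation: [-2.224, -2.219, -0.0]
ft_force: [-1.3, -0.2, -0.0]
width: 0.7
grasp_force: 0.7
```

View pics/top4c.png

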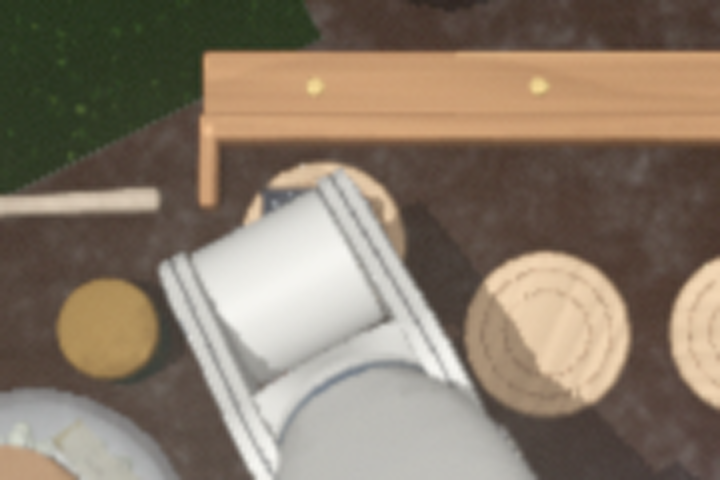

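The gap is now about 16 mm (board edge at crop row 163, rail foot at row 141), and the board is straight. I'll slow down for the last stretch.

```bash
python3 -m creep '[{"translation":[0,2,0],"angular":[0,0,0],"jaw":0},{"translation":[0,4,0],"angular":[0,0,0],"jaw":0},{"translation":[0,6,0],"angular":[0,0,0],"jaw":0},{"translation":[0,7.5,0],"angular":[0,0,0],"jaw":0},{"translation":[0,9,0],"angular":[0,0,0],"jaw":0},{"translation":[0,10,0],"angular":[0,0,0],"jaw":0},{"translation":[0,11,0],"angular":[0,0,0],"jaw":0},{"translation":[0,11.5,0],"angular":[0,0,0],"jaw":0}]'; python3 -m creep '[{"translation":[0,0.4,0],"angular":[0,0,0],"jaw":0},{"translation":[0,0.8,0],"angular":[0,0,0],"jaw":0},{"translation":[0,1.1,0],"angular":[0,0,0],"jaw":0},{"translation":[0,1.3,0],"angular":[0,0,0],"jaw":0},{"translation":[0,1.5,0],"angular":[0,0,0],"jaw":0},{"translation":[0,1.5,0],"angular":[0,0,0],"jaw":0},{"translation":[0,1.5,0],"angular":[0,0,0],"jaw":0},{"translation":[0,1.5,0],"angular":[0,0,0],"jaw":0}]'
```

```text
t: 16.85
ee_pos: [585.5, 322.0, 7.6]
orientation: [2.224, 2.219, 0.0]
ft_force: [-1.2, 1.0, -0.3]
width: 0.5
grasp_force: 0.7
t: 17.85
ee_pos: [587.0, 322.0, 7.6]
orientation: [2.224, 2.219, 0.0]
ft_force: [-0.3, -1.1, 0.4]
width: 0.7
grasp_force: 0.6
```

```bash
python3 -m creep '[{"translation":[0,0.3,0],"angular":[0,0,0],"jaw":0},{"translation":[0,0.6,0],"angular":[0,0,0],"jaw":0},{"translation":[0,0.9,0],"angular":[0,0,0],"jaw":0},{"translation":[0,1.1,0],"angular":[0,0,0],"jaw":0},{"translation":[0,1.2,0],"angular":[0,0,0],"jaw":0},{"translation":[0,1.2,0],"angular":[0,0,0],"jaw":0},{"translation":[0,1.2,0],"angular":[0,0,0],"jaw":0},{"translation":[0,1.2,0],"angular":[0,0,0],"jaw":0}]'
```

```text
t: 18.85
ee_pos: [587.7, 322.0, 7.5]
orientation: [-2.223, -2.219, 0.001]
ft_force: [-4.9, 0.3, 1.4]
width: 0.5
grasp_force: 2.6
```

```bash
python3 - <<'E'
from h import *
im=ctrl.get_image("top")[:,:,::-1].copy()
cv2.imwrite("pics/top5c.png",cv2.resize(im[165:225,250:340],None,fx=8,fy=8,interpolation=cv2.INTER_CUBIC))
E
```

```text
(no output)
```

View pics/top5c.png

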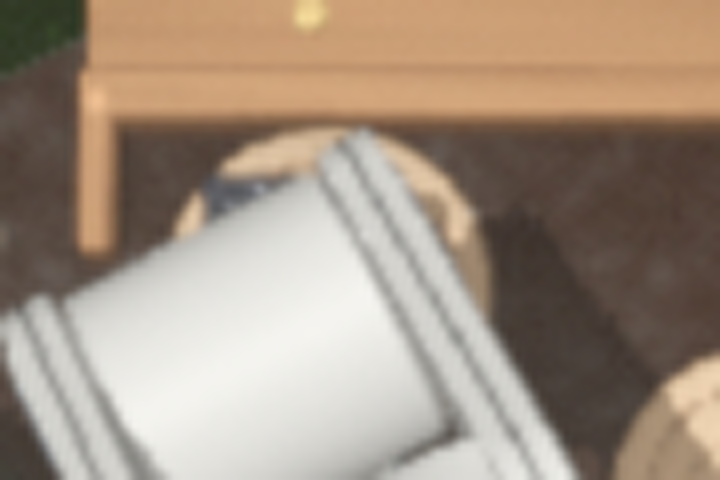

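The force rose to 4.9 N and the board edge meets the rail foot (crop row ~125), so contact is made. I'll back off and lift clear.

```bash
python3 -m creep '[{"translation":[0,-0.6,0],"angular":[0,0,0],"jaw":0},{"translation":[0,-2,0],"angular":[0,0,0],"jaw":0},{"translation":[0,-6,0],"angular":[0,0,0],"jaw":0},{"translation":[0,-18,0],"angular":[0,0,0],"jaw":0},{"translation":[0,-40,0],"angular":[0,0,0],"jaw":0},{"translation":[-10,-70,-20],"angular":[0,0,0],"jaw":0},{"translation":[-40,-90,-60],"angular":[0,0,0],"jaw":0},{"translation":[-80,-100,-100],"angular":[0,0,0],"jaw":0}]'; python3 -m creep '[{"translation":[-30,-20,-30],"angular":[0,0,0],"jaw":0},{"translation":[-60,-30,-60],"angular":[0,0,0],"jaw":0},{"translation":[-90,-30,-70],"angular":[0,0,0],"jaw":0},{"translation":[-120,-30,-80],"angular":[0,0,0],"jaw":0},{"translation":[-140,-30,-80],"angular":[0,0,0],"jaw":0},{"translation":[-140,-30,-80],"angular":[0,0,0],"jaw":0},{"translation":[-140,-30,-80],"angular":[0,0,0],"jaw":0},{"translation":[-140,-30,-80],"angular":[0,0,0],"jaw":0}]';  python3 - <<'E'
from h import *
im=ctrl.get_image("top")[:,:,::-1].copy(); cv2.imwrite("pics/top6.png",im)
cv2.imwrite("pics/top6c.png",cv2.resize(im[145:265,210:440],None,fx=3.4,fy=3.4,interpolation=cv2.INTER_CUBIC))
hsv=cv2.cvtColor(im,cv2.COLOR_BGR2HSV)
m=((hsv[...,2]>130)&(hsv[...,0]<25)).astype(np.uint8); m[:183]=0;m[255:]=0;m[:,:268]=0;m[:,424:]=0
for k in cv2.findContours(m,0,2)[0]:
    if cv2.contourArea(k)>300:
        e=cv2.fitEllipse(cv2.convexHull(k)); print(np.round(e[0],1),np.round(e[1],1),unproj("top",e[0],15).round(1))
E
```

```text
t: 19.9
ee_pos: [486.1, 241.8, 108.2]
orientation: [-2.221, -2.221, 0.001]
ft_force: [1.2, -0.3, -0.1]
width: 0.5
grasp_force: 0.0
t: 20.9
ee_pos: [457.6, 103.0, 187.4]
orientation: [-2.223, -2.22, 0.0]
ft_force: [0.3, 0.8, -0.1]
width: 0.5
grasp_force: 0.0
[376.6 231.9] [ 59.9 102.8] [566.3  74.   15. ]
[290.4 200.8] [41.3 41.5] [656.2 317.3  15. ]
```

View pics/top6c.png

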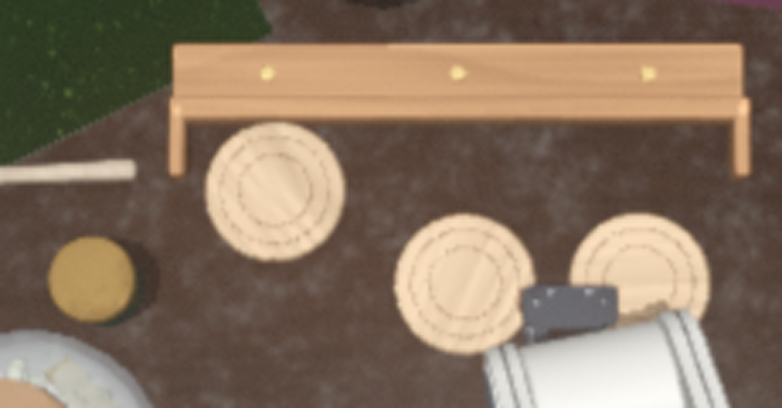

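The board lies flat against the rail at (656,317), about 154 mm from the rail's middle. The other two boards and the tin haven't moved, and the arm is clear.

```bash
python3 -c "
from workcell import ctrl
print(ctrl.close_job())"
```

```text
the job is handed in; nothing more can be done
None
```

I found that the left board rocks, pushed it flat against the rail between the cheeks, left the other two boards where they stood, and handed the job in. The hand-in gave no verdict. The highest force I read on a board was about 23 N, on the right-hand one, but readings come only once a second, so a brief peak over 25 N can't be ruled out.

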